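# Zero and set the gauge lever of a wire stripper

### The job

Set the benchtop wire stripper to gauge three. First push its orange thumb lever back to the home stop (red mark) and press it firmly against the stop with about 14 N for half a second (under 12 N does not zero it, and over 16 N bends the stop); then click it forward three notches, one click at a time with a half-second rest in each notch, to the green mark. Finally press the green lock button all the way down for about half a second, release it, move clear, and leave the bottle, can and spool where they stand.

Things in the scene. Friction and masses are not known exactly. Their poses are not given: they have to be found in the camera images.
- stripper: Benchtop wire stripper, fixed: blue box 170 x 230 mm (its x by y), 80 mm high, grey flat deck. Origin: centre of its underside; z up, x points from its front face (steel wire funnel, red rocker) to its back. On the deck: a lever, a scale of seven lines 100 mm from the pivot (red = home, then notches 1 to 6; notch 3 green) and a green lock button.
- pivot (a point): The lever's vertical hinge axis at deck height (80 mm above the bench), at x +50 mm, y 0 in the stripper's frame; its axes are parallel to the stripper's. The hub stands 17 mm above the deck.
- gauge (a joint): Angle of the gauge lever (rad): 0 in the home notch, growing counterclockwise seen from above. Notches at 0, 0.2, 0.4 .. 1.2; far stop 1.26. In the stripper's frame the lever points from the pivot in direction (pi - 0.6 + value) from +x: 0 is to -x and +y, 0.6 straight to -x. Starts in notch 2 to 6. The stiff home stop stands a little behind notch 0, between -0.01 and -0.07, differently on each machine; it is found by feel.
- thumb_mid (a point): Point on the axis of the upright orange thumb post, 114 mm above the bench: post 14 mm diameter, 75 mm from the pivot, 92 to 129 mm above the bench, over the lever bar (14 mm wide). Push it from either side, or hold it. A spring plunger holds each notch: about 5 N along the arc breaks it out, and half-way it snaps into the next (15 mm per notch), the force fading before it.
- lock (a joint): Travel of the green lock button (m), 0 up, 0.006 fully down, springs back by itself; fully down takes 6 N.
- lock_top (a point): Centre of the top face of the green lock button, 26 mm diameter, 102 mm above the bench, at x +52, y -82 mm in the stripper's frame, in a black collar 42 mm in diameter; presses straight down.
- glue_mid (a point): Loose red glue bottle with white cap, 38 mm diameter, 115 mm tall; point half-way up. Bystander.
- spray_mid (a point): Loose blue spray can, 52 mm diameter, 130 mm tall; point half-way up. Bystander.
- spool_mid (a point): Loose white wire spool standing on its flange, 54 mm diameter, 40 mm tall; point half-way up. Bystander.

How it is judged:
On the way, in this order (a step that is already met when the one before it is completed fails the run):
1. the lever is pressed against its home stop with more than 8 N reaching the stop, for 0.25 s (contact force between bufball and anything else above 8 N), for 0.25 s.
2. the lever rests in notch 1 for 0.25 s (value of joint gauge between 0.15 and 0.25 rad), for 0.25 s.
3. the lever rests in notch 2 for 0.25 s (value of joint gauge between 0.35 and 0.45 rad), for 0.25 s.
4. the lever rests in notch 3 for 0.25 s (value of joint gauge between 0.55 and 0.65 rad), for 0.25 s.
5. the lock button is held fully down for 0.2 s with the lever in notch 3 (all of step 4 and value of joint lock above 0.005 m), for 0.2 s.
At the end, for the whole second after the job is handed in: The lever is at rest in notch 3 (0.6 rad, within 0.05), the lock button is up again (under 1.5 mm down), and the bottle, can and spool are within 30 mm of where they stood (all of step 4 and velocity of joint gauge between -0.1 and 0.1 rad/s and value of joint lock below 0.0015 m and distance of each of glue_mid, spray_mid, spool_mid from where it was at the start of the episode below 0.03 m); the robot touches nothing.
It fails at once if the lever is pushed against its home stop so hard that more than 16 N reaches the stop (contact force between bufball and anything else above 16 N).
It fails at once if the glue bottle is moved by more than 30 mm (distance of glue_mid from where it was at the start of the episode above 0.03 m).
It fails at once if the spray can is moved by more than 30 mm (distance of spray_mid from where it was at the start of the episode above 0.03 m).
It fails at once if the spool is moved by more than 30 mm (distance of spool_mid from where it was at the start of the episode above 0.03 m).
It also fails if it takes over 64 s, if anything falls off the work surface, if the arm or the gripper's body presses on something with over 40 N, if the wrist force passes 120 N, or if a joint passes its speed limit or range.

### The arm

A 7-joint arm with a two-finger parallel gripper is mounted at the origin on the work surface. World frame = base frame: x ahead of the robot, y to its left, z up, the work surface at z = 0. Lengths are in m, angles in rad, forces in N, time in s.
With the tool pointing down it reaches from about 0.4 to 0.85 m from the base axis. Payload 6.9 kg.
Tool frame: the origin (TCP) lies midway between the tips of the shut fingers; the grasp point (between the pads) lies 19 mm behind it; z points along the fingers, y is the direction in which the jaws open and shut (so a half turn about z gives the same grasp; the last joint's range is limited). The gripper opens to 85 mm and grips with 20 to 120 N. Pads are 22 mm wide; open, the fingers measure 114 mm over their backs; the gripper's body (76 mm by 85 mm) begins 54 mm behind the grasp point. The pads swing forward as they close: fully open they stand 13 mm farther back than shut.
Start: joints at [-1.006, 0.507, -0.238, 1.5, 0.126, 1.149, -0.155], TCP at [0.277, 0.56, 0.231] pointing down, gripper open.
Joint ranges: [-3.08, 3.08], [-0.24, 2.05], [-1.43, 1.35], [0, 2.5], [-1.52, 4.66], [0.17, 1.96], [-2.89, 2.89]. Speed limits (rad/s): [2.39, 2.39, 3.14, 3.14, 3.14, 3.14, 3.14].

### API

Orientations are given as a rotation vector (axis times angle).
In Python, from bench import manip gives the robot as it stands. The module is installed in compiled form; this text tells all that it offers.
- The arm moves only by the shell command python3 -m pendant 'ROWS' [FORCE]. ROWS is JSON, a list of rows, each an object with "translation": the shift along the world's x, y, z in m, a list of three; "spin": the turn about the world's z in rad; "jaw": the closure, from 0 (fully open) to 1 (shut). In form: [{"translation": [tx, ty, tz], "spin": spin, "jaw": jaw}, ...]. A call has 1 to 20 rows; each row is the pose to reach, as a shift and turn from the pose measured when the call began; what a row does not reach only later rows make up. A row lasts 1/10 s, in which the tool goes at most 50 mm and 8.59 degrees, less where a joint would pass 70% of its speed; a pose out of reach is approached as far as the arm can. A call with a gripper value outside its range is refused whole. The fingers move at their own pace and stop on an object; FORCE is the grip in N (left out, the last holds). Time passes only in rows, so rows that repeat a pose let the fingers close. It gives the time, the measured TCP pose, the force and the opening at its end, in the units of the state.
- manip.state(): the state, without advancing time (a new reading comes with each control period).
- manip.snapshot(name): name is "scene" or "top"; returns (picture, depth): 480x640x3 uint8, blue, green, red; 480x640 float32, m along the optical axis (not along the pixel's ray), 0 where there is no reading.
- manip.camera_model(name): a dict with "mtx" (3x3 intrinsics, pixels), "R" (3x3) and "t" (3): a world point X has camera coordinates R X + t. Camera axes: x right, y down, z forward; pixel columns grow to the right and rows downward; lengths in m; the calibration is good to about 2 mm. A picture is of the moment at which its call begins. camera_model takes no time and is no camera call.
- manip.sign_off(): hands the job in, once; it reports no verdict.
The state is a dict: "time_s": time; "joint_pos": joint angles; "qd": joint speeds; "effort": joint torques, N m; "tcp_pos": TCP position; "orientation": TCP orientation; "contact_force": force on the tool from outside, world axes, zero at the start; "ft_torque": the same for the moment, N m; "finger_gap": finger opening in m.
Only numpy, scipy, OpenCV 4.12 (cv2) and the standard library are available. Lean on these libraries where they do the work, as an engineer would, in place of code of your own. Each camera call takes 0.05 s, during which the arm holds its last target. There are 200 camera calls.

## Working session

There is one attempt and no reset: what is moved stays moved. The work goes in short steps, Python scripts to look and compute and a shell command to move; the robot and the scene stay as the last step left them, time stands still between calls to the robot, and variables do not carry over. Pictures are saved under pics/ and viewed, about 8 in all and at most 12, crops included, and the job is handed in when it is done.

```bash
mkdir -p pics; python3 - <<'E'
from bench import manip
import cv2, numpy as np
s=manip.state();print(s)
for n in("scene","top"):
    p,d=manip.snapshot(n);cv2.imwrite(f"pics/{n}1.png",p);np.save(f"pics/{n}d.npy",d);c=manip.camera_model(n);print(n,{k:np.round(v,4).tolist() for k,v in c.items()})
E
```

```text
{'time_s': 0.0, 'joint_pos': array([-1.00648961,  0.50831815, -0.23754313,  1.50116455,  0.12567378,
        1.14891714, -0.15478357]), 'qd': array([-0.00014316,  0.00120053, -0.00151646, -0.00027332,  0.00020328,
        0.00057349,  0.00069061]), 'effort': array([ 6.39658883e-04, -6.20592070e+01, -2.18624800e+00, -2.49651003e+01,
        1.27943989e-02,  1.19864708e-02,  3.24045209e-05]), 'tcp_pos': array([0.27662039, 0.55986414, 0.2304316 ]), 'orientation': array([-7.14229795e-01, -3.05890975e+00,  2.78634614e-03]), 'contact_force': array([0.50539608, 0.34509172, 0.47722638]), 'ft_torque': array([ 0.01884561, -0.02296982,  0.02194343]), 'finger_gap': 0.0853821939505564}
scene {'mtx': [[545.1313, 0.0, 326.0956], [0.0, 545.1313, 236.5435], [0.0, 0.0, 1.0]], 'R': [[-0.0431, 0.9989, 0.0174], [0.5955, 0.0396, -0.8024], [-0.8022, -0.0243, -0.5965]], 't': [-0.0461, -0.2801, 1.7098]}
top {'mtx': [[500.7702, 0.0, 323.3822], [0.0, 500.7702, 242.362], [0.0, 0.0, 1.0]], 'R': [[0.0082, -0.9999, -0.0108], [-0.9849, -0.0062, -0.1731], [0.173, 0.012, -0.9848]], 't': [0.0702, 0.6285, 0.996]}
```

View pics/top1.png

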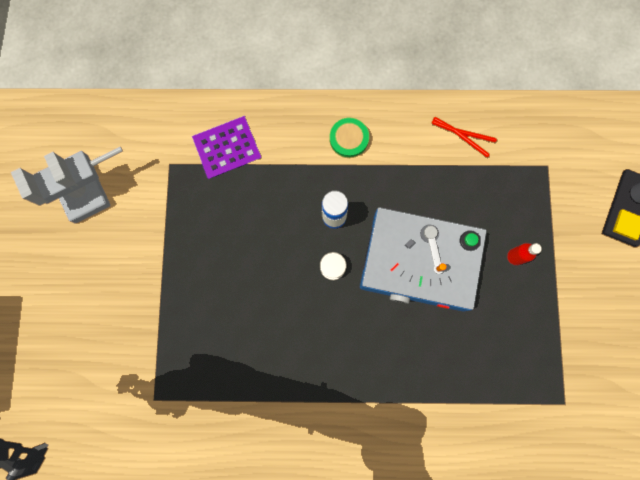

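View pics/scene1.png

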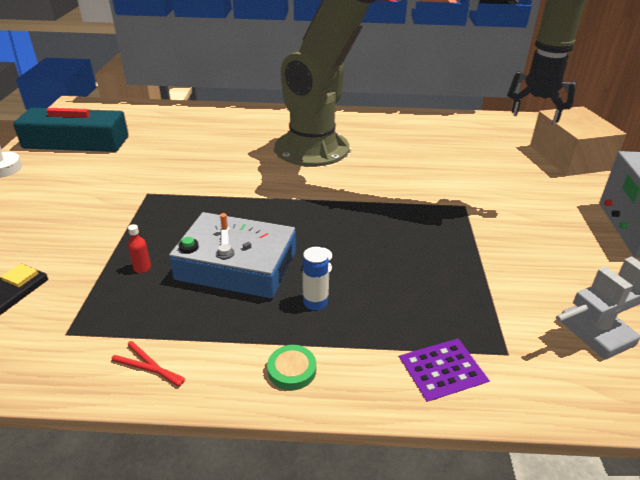

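Top view: hub (431,233), orange post (443,267), button (472,240), red line (394,267), green line (420,281), glue bottle to the right (~525,253), can (335,209) and spool (333,266) to the left. Now I'll fit the stripper pose.

```bash
cat >h.py <<'E'
import numpy as np, cv2
from bench import manip
def ray(n,uv,z):
    c=manip.camera_model(n);R,t,K=map(np.array,(c["R"],c["t"],c["mtx"]))
    o=-R.T@t; d=R.T@np.linalg.solve(K,[*uv,1]); return (o+d*(z-o[2])/d[2])
def cloud(n,d):
    c=manip.camera_model(n);R,t,K=map(np.array,(c["R"],c["t"],c["mtx"]))
    v,u=np.indices(d.shape);P=np.stack([u,v,np.ones_like(u)],-1)@np.linalg.inv(K).T*d[...,None]
    return (P-t)@R
def cen(p,lo,hi,box):
    h=cv2.cvtColor(p,cv2.COLOR_BGR2HSV);m=cv2.inRange(h,lo,hi);k=np.zeros_like(m);a,b,c,e=box;k[b:e,a:c]=m[b:e,a:c]
    n,l,s,ce=cv2.connectedComponentsWithStats(k);i=1+np.argmax(s[1:,4]);return ce[i],s[i]
E
python3 - <<'E'
from h import *
p=cv2.imread("pics/top1.png");d=np.load("pics/topd.npy");W=cloud("top",d)
m=(abs(W[...,2]-.08)<.006);k=np.zeros_like(m);k[200:315,355:495]=m[200:315,355:495]
k=cv2.morphologyEx(k.astype(np.uint8),cv2.MORPH_CLOSE,np.ones((15,15)))
c=max(cv2.findContours(k,0,2)[0],key=cv2.contourArea)
pts=np.array([ray("top",q[0],.08)[:2] for q in c])
r=cv2.minAreaRect((pts*1000).astype(np.float32));print("deck",r,cv2.boxPoints(r))
b,s=cen(p,(55,120,60),(80,255,255),(455,225,490,255));B=ray("top",b,.102);print("btn",b,s,B)
o,s=cen(p,(5,150,100),(20,255,255),(430,255,460,280));print("post",o,s,ray("top",o,.126))
g,_=cen(p,(50,100,80),(80,255,255),(410,270,430,292));print("green",ray("top",g,.08))
g,_=cen(p,(0,120,80),(8,255,255),(385,258,402,275));print("red",ray("top",g,.08))
print("hub",ray("top",(431,232.5),.097))
for n,uv,z in(("glue",(535,249),.115),("can",(335,197),.13),("spool",(333,266),.04)):print(n,ray("top",uv,z))
x=cv2.resize(p[195:320,350:500],None,fx=5,fy=5,interpolation=cv2.INTER_CUBIC);cv2.imwrite("pics/crop1.png",x[:600])
E
```

```text
deck ((593.39453125, -130.49441528320312), (227.3870391845703, 168.0557861328125), 78.1728515625) [[ 487.8479   -224.55191 ]
 [ 652.33594  -258.9966  ]
 [ 698.94116   -36.43692 ]
 [ 534.4531     -1.992218]]
btn [471.14864865 239.14189189] [465 233  14  13 148] [ 0.62818858 -0.22135426  0.102     ]
post [441.48214286 266.875     ] [437 263  10   8  56] [ 0.56887582 -0.15495158  0.126     ]
green [ 0.54614926 -0.1214543   0.08      ]
red [ 0.57450248 -0.06991649  0.08      ]
hub [ 0.64222531 -0.14266006  0.097     ]
glue [ 0.60688514 -0.34180901  0.115     ]
can [0.7061341  0.05157125 0.13      ]
spool [0.58011679 0.05418154 0.04      ]
```

View pics/crop1.png

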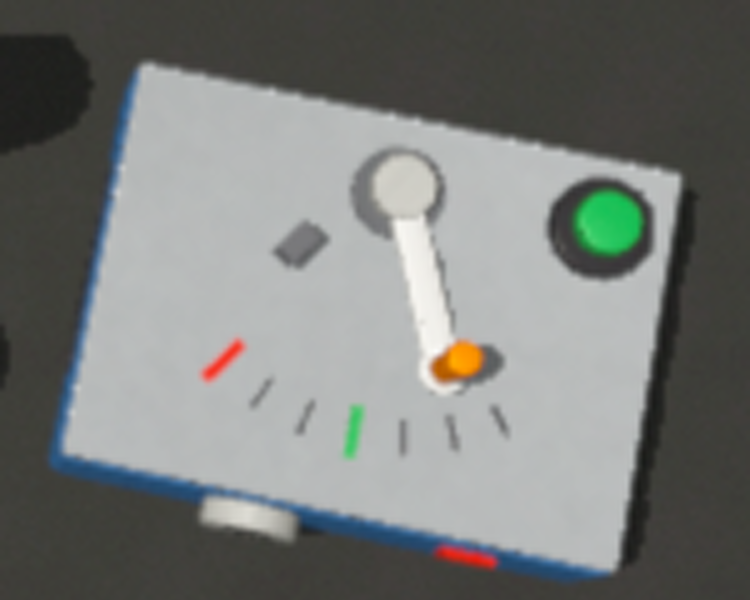

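The stripper fits consistently: yaw −0.205, pivot (0.642, −0.141), button (0.628, −0.221), lever in notch 5 with the post at (0.569, −0.156). First I move above the post.

```bash
python3 -m pendant '[{"translation":[0.292,-0.716,0],"spin":0.654,"jaw":0.3},{"translation":[0.292,-0.716,0],"spin":0.654,"jaw":0.3},{"translation":[0.292,-0.716,0],"spin":0.654,"jaw":0.3},{"translation":[0.292,-0.716,0],"spin":0.654,"jaw":0.3},{"translation":[0.292,-0.716,0],"spin":0.654,"jaw":0.3},{"translation":[0.292,-0.716,0],"spin":0.654,"jaw":0.3},{"translation":[0.292,-0.716,0],"spin":0.654,"jaw":0.3},{"translation":[0.292,-0.716,0],"spin":0.654,"jaw":0.3},{"translation":[0.292,-0.716,0],"spin":0.654,"jaw":0.3},{"translation":[0.292,-0.716,0],"spin":0.654,"jaw":0.3},{"translation":[0.292,-0.716,0],"spin":0.654,"jaw":0.3},{"translation":[0.292,-0.716,0],"spin":0.654,"jaw":0.3},{"translation":[0.292,-0.716,0],"spin":0.654,"jaw":0.3},{"translation":[0.292,-0.716,0],"spin":0.654,"jaw":0.3},{"translation":[0.292,-0.716,0],"spin":0.654,"jaw":0.3},{"translation":[0.292,-0.716,0],"spin":0.654,"jaw":0.3},{"translation":[0.292,-0.716,0],"spin":0.654,"jaw":0.3},{"translation":[0.292,-0.716,0],"spin":0.654,"jaw":0.3},{"translation":[0.292,-0.716,0],"spin":0.654,"jaw":0.3},{"translation":[0.292,-0.716,0],"spin":0.654,"jaw":0.3}]' 60; python3 - <<'E'
from h import *
from scipy.spatial.transform import Rotation as R
p,d=manip.snapshot("scene");cv2.imwrite("pics/c2.png",cv2.resize(p[130:310,150:350],None,fx=3,fy=3,interpolation=cv2.INTER_CUBIC))
s=manip.state();M=R.from_rotvec(s["orientation"]).as_matrix();print(M[:,1],np.arctan2(M[1,1],M[0,1]),M[:,2])
E
```

```text
time_s: 2.1
tcp_pos: [0.5685, -0.1544, 0.2307]
orientation: [-0.31, 3.126, -0.002]
contact_force: [-0.6, -0.7, -0.3]
finger_gap: 0.0595
[-0.19603168  0.98059669 -0.00131151] 1.7681059335992875 [ 4.48880824e-04 -1.24772184e-03 -9.99999121e-01]
```

View pics/c2.png

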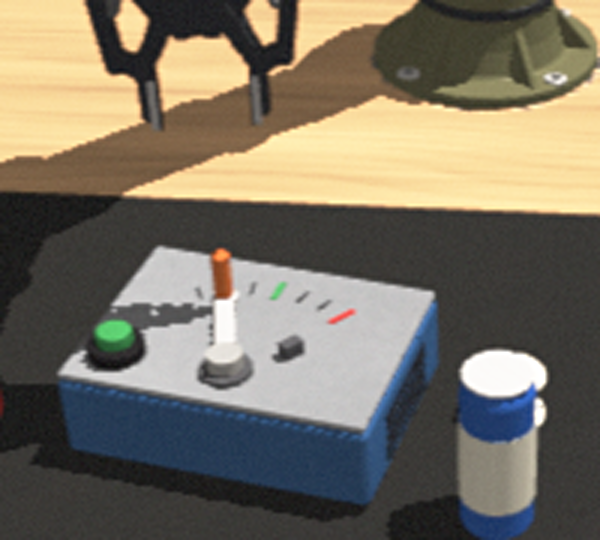

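The picture shows the open fingers above and in line with the orange post, with a small grey stop block beside the home line, about 45 mm from the pivot. I descend and close.

```bash
python3 -m pendant '[{"translation":[0,-0.0014,-0.05],"spin":0,"jaw":0.3},{"translation":[0,-0.0014,-0.09],"spin":0,"jaw":0.3},{"translation":[0,-0.0014,-0.127],"spin":0,"jaw":0.3},{"translation":[0,-0.0014,-0.127],"spin":0,"jaw":0.3},{"translation":[0,-0.0014,-0.127],"spin":0,"jaw":0.6}]' 60; python3 -m pendant '[{"translation":[0,0,0],"spin":0,"jaw":1},{"translation":[0,0,0],"spin":0,"jaw":1},{"translation":[0,0,0],"spin":0,"jaw":1},{"translation":[0,0,0],"spin":0,"jaw":1},{"translation":[0,0,0],"spin":0,"jaw":1}]' 60;
```

```text
time_s: 2.65
tcp_pos: [0.5687, -0.1554, 0.1044]
orientation: [0.311, -3.126, 0.002]
contact_force: [0.6, 0.1, 0.3]
finger_gap: 0.0468
time_s: 3.15
tcp_pos: [0.5703, -0.1564, 0.1068]
orientation: [-0.31, 3.122, -0.005]
contact_force: [-0.6, -1.2, 7.4]
finger_gap: 0.0119
```

```bash
python3 - <<'E'
import numpy as np
P=lambda q:np.array([.075*np.cos(2.337+q),.075*np.sin(2.337+q)])
for q in np.arange(1,-.01,-.1):print(round(q,2),np.round(P(q)-P(1.0),4), np.round(P(q)-P(0),4))
E
python3 -m pendant '[{"translation":[0,0,0],"spin":0,"jaw":1},{"translation":[0,0,0],"spin":0,"jaw":1}]'
```

```text
1.0 [0. 0.] [-0.0216 -0.0686]
0.9 [-0.0011  0.0074] [-0.0227 -0.0612]
0.8 [-0.0014  0.0149] [-0.023  -0.0537]
0.7 [-0.001   0.0224] [-0.0226 -0.0462]
0.6 [0.0001 0.0298] [-0.0214 -0.0388]
0.5 [0.002  0.0371] [-0.0195 -0.0315]
0.4 [0.0046 0.0441] [-0.0169 -0.0245]
0.3 [0.0079 0.0508] [-0.0136 -0.0178]
0.2 [0.0119 0.0572] [-0.0097 -0.0114]
0.1 [0.0164 0.0631] [-0.0051 -0.0055]
0.0 [0.0216 0.0686] [-0. -0.]
time_s: 3.35
tcp_pos: [0.5703, -0.1564, 0.107]
orientation: [-0.31, 3.122, -0.005]
contact_force: [-0.1, 0.2, -2.2]
finger_gap: 0.012
```

Force relaxed. Now I drag the lever along the arc towards home, stopping at about 0.1 rad.

```bash
python3 -m pendant '[{"translation":[-0.0006,0.0037,0],"spin":-0.05,"jaw":1},{"translation":[-0.0011,0.0074,0],"spin":-0.1,"jaw":1},{"translation":[-0.0014,0.0149,0],"spin":-0.2,"jaw":1},{"translation":[-0.001,0.0224,0],"spin":-0.3,"jaw":1},{"translation":[0.0001,0.0298,0],"spin":-0.4,"jaw":1},{"translation":[0.002,0.0371,0],"spin":-0.5,"jaw":1},{"translation":[0.0046,0.0441,0],"spin":-0.6,"jaw":1},{"translation":[0.0079,0.0508,0],"spin":-0.7,"jaw":1},{"translation":[0.0119,0.0572,0],"spin":-0.8,"jaw":1},{"translation":[0.0164,0.0631,0],"spin":-0.9,"jaw":1},{"translation":[0.0186,0.0656,0],"spin":-0.95,"jaw":1},{"translation":[0.0186,0.0656,0],"spin":-0.95,"jaw":1}]'
cat > st.py <<'E'
from h import *
from scipy.spatial.transform import Rotation as R
s=manip.state();M=R.from_rotvec(s["orientation"]).as_matrix();v=s["tcp_pos"][:2]-[.6423,-.1412];r=np.linalg.norm(v);a=np.arctan2(v[1],v[0])%(2*np.pi)
f=s["contact_force"];u=v/r;t=np.array([-u[1],u[0]])
print("q",round(a-2.337,4),"r",round(r,4),"Fccw",round(f[:2]@t,2),"Frad",round(f[:2]@u,2),"Fz",round(f[2],1),"jawang",round(np.arctan2(M[1,1],M[0,1]),3),s["time_s"])
E
python3 st.py
```

```text
time_s: 4.55
tcp_pos: [0.5901, -0.0889, 0.1071]
orientation: [1.151, 2.919, -0.005]
contact_force: [3.0, 3.7, -5.1]
finger_gap: 0.0115
q 0.0189 r 0.0739 Fccw -4.78 Frad 0.52 Fz -5.1 jawang 0.82 4.55
```

```bash
for i in 1 2 ; do :; done; python3 -m pendant '[{"translation":[0.0007,0.0007,0],"spin":-0.014,"jaw":1},{"translation":[0.0007,0.0007,0],"spin":-0.014,"jaw":1}]' >/dev/null; python3 st.py; python3 -m pendant '[{"translation":[0.0007,0.0007,0],"spin":-0.014,"jaw":1},{"translation":[0.0007,0.0007,0],"spin":-0.014,"jaw":1}]'>/dev/null; python3 st.py;python3 -m pendant '[{"translation":[0.0007,0.0007,0],"spin":-0.014,"jaw":1},{"translation":[0.0007,0.0007,0],"spin":-0.014,"jaw":1}]'>/dev/null; python3 st.py
```

```text
q -0.0054 r 0.0739 Fccw -4.87 Frad -0.91 Fz -6.3 jawang 0.806 4.75
q -0.0209 r 0.074 Fccw -3.95 Frad -0.4 Fz -6.0 jawang 0.792 4.95
q -0.0258 r 0.074 Fccw -0.7 Frad -0.65 Fz -3.9 jawang 0.777 5.15
```

```bash
python3 -m pendant '[{"translation":[0.00035,0.00035,0],"spin":-0.007,"jaw":1},{"translation":[0.00035,0.00035,0],"spin":-0.007,"jaw":1}]' >/dev/null; python3 st.py; python3 -m pendant '[{"translation":[0.00035,0.00035,0],"spin":-0.007,"jaw":1},{"translation":[0.00035,0.00035,0],"spin":-0.007,"jaw":1}]'>/dev/null; python3 st.py;python3 -m pendant '[{"translation":[0.00035,0.00035,0],"spin":-0.007,"jaw":1},{"translation":[0.00035,0.00035,0],"spin":-0.007,"jaw":1}]'>/dev/null; python3 st.py
```

```text
q -0.0264 r 0.074 Fccw -1.14 Frad 0.1 Fz -4.1 jawang 0.769 5.35
q -0.0276 r 0.074 Fccw -0.63 Frad -1.1 Fz -3.8 jawang 0.762 5.55
q -0.0293 r 0.074 Fccw 0.09 Frad -0.15 Fz -3.6 jawang 0.755 5.75
```

```bash
python3 -m pendant '[{"translation":[0.0007,0.0007,0],"spin":0,"jaw":1},{"translation":[0.0007,0.0007,0],"spin":0,"jaw":1},{"translation":[0.0007,0.0007,0],"spin":0,"jaw":1}]' >/dev/null; python3 st.py; python3 -m pendant '[{"translation":[0.0007,0.0007,0],"spin":0,"jaw":1},{"translation":[0.0007,0.0007,0],"spin":0,"jaw":1},{"translation":[0.0007,0.0007,0],"spin":0,"jaw":1}]' >/dev/null; python3 st.py;python3 -m pendant '[{"translation":[0.0007,0.0007,0],"spin":0,"jaw":1},{"translation":[0.0007,0.0007,0],"spin":0,"jaw":1},{"translation":[0.0007,0.0007,0],"spin":0,"jaw":1}]' >/dev/null; python3 st.py;
```

```text
q -0.0321 r 0.074 Fccw 4.22 Frad 0.2 Fz -2.2 jawang 0.754 6.05
q -0.0351 r 0.0741 Fccw 4.4 Frad 1.31 Fz -2.3 jawang 0.753 6.35
q -0.037 r 0.0741 Fccw 5.46 Frad 0.38 Fz -0.7 jawang 0.753 6.65
```

```bash
python3 -m pendant '[{"translation":[0.0009,0.0009,0],"spin":0,"jaw":1},{"translation":[0.0009,0.0009,0],"spin":0,"jaw":1},{"translation":[0.0009,0.0009,0],"spin":0,"jaw":1}]' >/dev/null; python3 st.py; python3 -m pendant '[{"translation":[0.0009,0.0009,0],"spin":0,"jaw":1},{"translation":[0.0009,0.0009,0],"spin":0,"jaw":1},{"translation":[0.0009,0.0009,0],"spin":0,"jaw":1}]' >/dev/null; python3 st.py;
```

```text
q -0.0419 r 0.074 Fccw 5.69 Frad 0.38 Fz -1.0 jawang 0.752 6.95
q -0.0477 r 0.0741 Fccw 5.81 Frad 0.17 Fz -1.1 jawang 0.751 7.25
```

```bash
python3 -m pendant '[{"translation":[0.0009,0.0009,0],"spin":0,"jaw":1},{"translation":[0.0009,0.0009,0],"spin":0,"jaw":1},{"translation":[0.0009,0.0009,0],"spin":0,"jaw":1}]' >/dev/null; python3 st.py; 
```

```text
q -0.0531 r 0.0741 Fccw 5.29 Frad -0.89 Fz -0.5 jawang 0.75 7.55
```

```bash
python3 -m pendant '[{"translation":[0.0009,0.0009,0],"spin":0,"jaw":1},{"translation":[0.0009,0.0009,0],"spin":0,"jaw":1},{"translation":[0.0009,0.0009,0],"spin":0,"jaw":1}]' >/dev/null; python3 st.py; python3 -m pendant '[{"translation":[0.0009,0.0009,0],"spin":0,"jaw":1},{"translation":[0.0009,0.0009,0],"spin":0,"jaw":1},{"translation":[0.0009,0.0009,0],"spin":0,"jaw":1}]' >/dev/null; python3 st.py;python3 -m pendant '[{"translation":[0.0009,0.0009,0],"spin":0,"jaw":1},{"translation":[0.0009,0.0009,0],"spin":0,"jaw":1},{"translation":[0.0009,0.0009,0],"spin":0,"jaw":1}]' >/dev/null; python3 st.py;
```

```text
q -0.0575 r 0.0741 Fccw 5.1 Frad -0.41 Fz -1.3 jawang 0.749 7.85
q -0.0607 r 0.0741 Fccw 5.44 Frad 0.31 Fz -0.9 jawang 0.748 8.15
q -0.0618 r 0.0741 Fccw 7.02 Frad 1.02 Fz -0.6 jawang 0.747 8.45
```

```bash
cat > av.py <<'E'
from h import *
import sys
F=[];Q=[]
for i in range(int(sys.argv[1]) if len(sys.argv)>1 else 6):
    manip.snapshot("top");s=manip.state();v=s["tcp_pos"][:2]-[.6423,-.1412];r=np.linalg.norm(v);u=v/r
    F.append(s["contact_force"][:2]@[-u[1],u[0]]);Q.append(np.arctan2(v[1],v[0])%(2*np.pi)-2.337)
print("F",np.round(F,2),"mean",np.mean(F).round(2),"q",np.round([Q[0],Q[-1]],4),s["time_s"])
E
python3 av.py; python3 -m pendant '[{"translation":[0.0013,0.0013,0],"spin":0,"jaw":1},{"translation":[0.0013,0.0013,0],"spin":0,"jaw":1},{"translation":[0.0013,0.0013,0],"spin":0,"jaw":1}]' >/dev/null; python3 av.py
```

```text
F [6.36 6.35 6.64 5.71 5.96 6.25] mean 6.21 q [-0.0618 -0.0619] 8.75
F [7.01 7.22 7.07 7.13 7.47 7.73] mean 7.27 q [-0.0646 -0.0647] 9.35
```

```bash
python3 -m pendant '[{"translation":[0.0018,0.0018,0],"spin":0,"jaw":1},{"translation":[0.0018,0.0018,0],"spin":0,"jaw":1},{"translation":[0.0018,0.0018,0],"spin":0,"jaw":1}]' >/dev/null; python3 av.py;python3 -m pendant '[{"translation":[0.0022,0.0022,0],"spin":0,"jaw":1},{"translation":[0.0022,0.0022,0],"spin":0,"jaw":1},{"translation":[0.0022,0.0022,0],"spin":0,"jaw":1}]' >/dev/null; python3 av.py
```

```text
F [9.35 9.48 9.09 9.04 9.26 8.82] mean 9.17 q [-0.0677 -0.0677] 9.95
F [10.3  11.06  9.99 10.53 10.71 10.08] mean 10.45 q [-0.0697 -0.07  ] 10.55
```

```bash
python3 -m pendant '[{"translation":[0.0024,0.0024,0],"spin":0,"jaw":1},{"translation":[0.0027,0.0027,0],"spin":0,"jaw":1},{"translation":[0.0027,0.0027,0],"spin":0,"jaw":1},{"translation":[0.0027,0.0027,0],"spin":0,"jaw":1}]' >/dev/null; python3 av.py
```

```text
F [12.86 12.15 12.32 12.26 12.71 12.37] mean 12.45 q [-0.0713 -0.0715] 11.25
```

```bash
python3 -m pendant '[{"translation":[0.0028,0.0028,0],"spin":0,"jaw":1},{"translation":[0.0031,0.0031,0],"spin":0,"jaw":1},{"translation":[0.0031,0.0031,0],"spin":0,"jaw":1},{"translation":[0.0031,0.0031,0],"spin":0,"jaw":1}]' >/dev/null; python3 av.py 10
```

```text
F [14.25 13.53 13.24 13.57 13.8  15.06 14.06 13.91 14.79 13.9 ] mean 14.01 q [-0.0728 -0.0733] 12.15
```

Held at 14.0 N mean for 0.5 s, with the stop felt about 0.03 rad behind notch 0. Now I work out the forward steps.

```bash
python3 - <<'E'
import numpy as np
P=lambda q:.0745*np.array([np.cos(2.337+q),np.sin(2.337+q)])
for a,qs in((-.073,(-.03,.02,.07,.12,.17)),(.17,(.22,.27,.32,.37)),(.37,(.42,.47,.52,.57))):
  for q in qs:print(a,q,np.round(P(q)-P(a),4))
E
```

```text
-0.073 -0.03 [-0.0024 -0.0021]
-0.073 0.02 [-0.0051 -0.0047]
-0.073 0.07 [-0.0077 -0.0074]
-0.073 0.12 [-0.0101 -0.0102]
-0.073 0.17 [-0.0124 -0.0131]
0.17 0.22 [-0.0021 -0.0031]
0.17 0.27 [-0.0041 -0.0062]
0.17 0.32 [-0.0059 -0.0095]
0.17 0.37 [-0.0076 -0.0128]
0.37 0.42 [-0.0015 -0.0034]
0.37 0.47 [-0.0028 -0.0069]
0.37 0.52 [-0.0039 -0.0105]
0.37 0.57 [-0.0049 -0.0141]
```

```bash
python3 -m pendant '[{"translation":[-0.0024,-0.0021,0],"spin":0.04,"jaw":1},{"translation":[-0.0051,-0.0047,0],"spin":0.09,"jaw":1},{"translation":[-0.0077,-0.0074,0],"spin":0.14,"jaw":1},{"translation":[-0.0101,-0.0102,0],"spin":0.19,"jaw":1},{"translation":[-0.0124,-0.0131,0],"spin":0.24,"jaw":1},{"translation":[-0.0124,-0.0131,0],"spin":0.24,"jaw":1},{"translation":[-0.0124,-0.0131,0],"spin":0.24,"jaw":1}]' >/dev/null; python3 st.py; python3 av.py 3
```

```text
q 0.1776 r 0.0738 Fccw 5.72 Frad 0.52 Fz -2.5 jawang 0.972 12.85
F [5.35 5.13 5.75] mean 5.41 q [0.1774 0.1776] 13.0
```

```bash
python3 -m pendant '[{"translation":[-0.0009,-0.0012,0],"spin":0.02,"jaw":1},{"translation":[-0.0009,-0.0012,0],"spin":0.02,"jaw":1},{"translation":[-0.0009,-0.0012,0],"spin":0.02,"jaw":1}]' >/dev/null; python3 av.py 3; python3 -m pendant '[{"translation":[-0.0004,-0.0006,0],"spin":0.01,"jaw":1},{"translation":[-0.0004,-0.0006,0],"spin":0.01,"jaw":1}]' >/dev/null; python3 av.py 6
```

```text
F [ 0.51 -0.82 -0.89] mean -0.4 q [0.1848 0.1856] 13.45
F [-2.03 -1.62 -1.96 -2.75 -2.23 -2.07] mean -2.11 q [0.1874 0.188 ] 13.95
```

```bash
python3 -m pendant '[{"translation":[-0.0021,-0.0031,0],"spin":0.05,"jaw":1},{"translation":[-0.0041,-0.0062,0],"spin":0.1,"jaw":1},{"translation":[-0.0058,-0.0095,0],"spin":0.15,"jaw":1},{"translation":[-0.0074,-0.0130,0],"spin":0.2,"jaw":1},{"translation":[-0.0077,-0.0138,0],"spin":0.2,"jaw":1},{"translation":[-0.0077,-0.0138,0],"spin":0.2,"jaw":1},{"translation":[-0.0077,-0.0138,0],"spin":0.2,"jaw":1}]' >/dev/null; python3 st.py; python3 av.py 6
```

```text
q 0.4025 r 0.0735 Fccw -0.72 Frad -1.82 Fz -3.9 jawang 1.201 14.65
F [-1.18 -1.43 -1.35 -0.76 -1.52 -0.76] mean -1.17 q [0.4026 0.4025] 14.95
```

```bash
python3 -m pendant '[{"translation":[0,0,0],"spin":0,"jaw":1},{"translation":[0,0,0],"spin":0,"jaw":1},{"translation":[-0.0014,-0.0035,0],"spin":0.05,"jaw":1},{"translation":[-0.0026,-0.0071,0],"spin":0.1,"jaw":1},{"translation":[-0.0037,-0.0108,0],"spin":0.15,"jaw":1},{"translation":[-0.0045,-0.0145,0],"spin":0.2,"jaw":1},{"translation":[-0.0046,-0.0149,0],"spin":0.2,"jaw":1},{"translation":[-0.0046,-0.0149,0],"spin":0.2,"jaw":1},{"translation":[-0.0046,-0.0149,0],"spin":0.2,"jaw":1}]' >/dev/null; python3 st.py; python3 av.py 6
```

```text
q 0.6109 r 0.0735 Fccw -1.41 Frad -2.94 Fz -5.9 jawang 1.401 15.85
F [-1.51 -1.91 -1.62 -1.35 -1.9  -1.54] mean -1.64 q [0.6106 0.6108] 16.15
```

```bash
python3 -m pendant '[{"translation":[0,0,0],"spin":0,"jaw":1},{"translation":[0,0,0],"spin":0,"jaw":1},{"translation":[0,0,0],"spin":0,"jaw":0.4},{"translation":[0,0,0],"spin":0,"jaw":0.4},{"translation":[0,0,0],"spin":0,"jaw":0.4},{"translation":[0,0,0],"spin":0,"jaw":0.4},{"translation":[0,0,0.05],"spin":0,"jaw":0.4},{"translation":[0,0,0.1],"spin":0,"jaw":0.4},{"translation":[0,0,0.1],"spin":0,"jaw":1},{"translation":[0.0,-0.05,0.1],"spin":0,"jaw":1},{"translation":[0.0,-0.1,0.1],"spin":0,"jaw":1},{"translation":[0.0,-0.1,0.1],"spin":0,"jaw":1},{"translation":[0.0,-0.1,0.1],"spin":0,"jaw":1},{"translation":[0.0,-0.1,0.1],"spin":0,"jaw":1}]'; python3 - <<'E'
from h import *
p,d=manip.snapshot("top")
cv2.imwrite("pics/c3.png",cv2.resize(p[195:320,350:500],None,fx=4,fy=4,interpolation=cv2.INTER_CUBIC))
E
```

```text
time_s: 17.55
tcp_pos: [0.5702, -0.2257, 0.2069]
orientation: [-0.262, -3.124, 0.047]
contact_force: [-0.8, 0.5, 1.0]
finger_gap: 0.0001
```

View pics/c3.png

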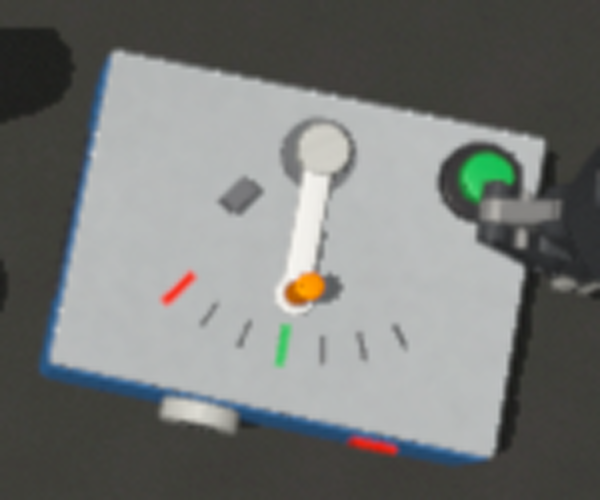

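The lever points at the green line (crop: post (308,287), green line (282,345)), and the button is at (487,175). Next I press the lock.

```bash
python3 -m pendant '[{"translation":[0.03,0.002,0],"spin":0,"jaw":1},{"translation":[0.058,0.0043,0],"spin":0,"jaw":1},{"translation":[0.058,0.0043,-0.04],"spin":0,"jaw":1},{"translation":[0.058,0.0043,-0.08],"spin":0,"jaw":1},{"translation":[0.058,0.0043,-0.097],"spin":0,"jaw":1},{"translation":[0.058,0.0043,-0.097],"spin":0,"jaw":1},{"translation":[0.058,0.0043,-0.097],"spin":0,"jaw":1},{"translation":[0.058,0.0043,-0.097],"spin":0,"jaw":1}]'
python3 -m pendant '[{"translation":[0,0,-0.004],"spin":0,"jaw":1},{"translation":[0,0,-0.008],"spin":0,"jaw":1},{"translation":[0,0,-0.012],"spin":0,"jaw":1},{"translation":[0,0,-0.015],"spin":0,"jaw":1},{"translation":[0,0,-0.015],"spin":0,"jaw":1},{"translation":[0,0,-0.015],"spin":0,"jaw":1}]'
```

```text
time_s: 18.4
tcp_pos: [0.6296, -0.2207, 0.1119]
orientation: [-0.26, -3.127, 0.048]
contact_force: [-0.1, -0.3, 0.5]
finger_gap: -0.0004
time_s: 19.0
tcp_pos: [0.6301, -0.2207, 0.0974]
orientation: [-0.26, -3.128, 0.048]
contact_force: [0.2, -0.5, 4.5]
finger_gap: 0.0001
```

```bash
python3 -m pendant '[{"translation":[0,0,-0.003],"spin":0,"jaw":1},{"translation":[0,0,-0.005],"spin":0,"jaw":1},{"translation":[0,0,-0.005],"spin":0,"jaw":1},{"translation":[0,0,-0.005],"spin":0,"jaw":1},{"translation":[0,0,-0.005],"spin":0,"jaw":1}]';python3 -m pendant '[{"translation":[0,0,-0.004],"spin":0,"jaw":1},{"translation":[0,0,-0.004],"spin":0,"jaw":1},{"translation":[0,0,-0.004],"spin":0,"jaw":1},{"translation":[0,0,-0.004],"spin":0,"jaw":1},{"translation":[0,0,-0.004],"spin":0,"jaw":1},{"translation":[0,0,-0.004],"spin":0,"jaw":1}]'
```

```text
time_s: 19.5
tcp_pos: [0.6303, -0.2207, 0.0959]
orientation: [0.26, 3.13, -0.048]
contact_force: [-7.1, 2.6, 25.0]
finger_gap: 0.0003
time_s: 20.1
tcp_pos: [0.6303, -0.2207, 0.0958]
orientation: [0.261, 3.129, -0.049]
contact_force: [-9.9, 3.5, 28.2]
finger_gap: -0.0003
```

The button bottomed at z 0.0958 under 25–28 N for over 0.6 s. Now I release, move clear and check.

```bash
python3 -m pendant '[{"translation":[0,0,0.02],"spin":0,"jaw":1},{"translation":[0,0,0.06],"spin":0,"jaw":1},{"translation":[0,0,0.11],"spin":0,"jaw":1},{"translation":[0,0,0.15],"spin":0,"jaw":1},{"translation":[-0.05,0,0.18],"spin":0,"jaw":1},{"translation":[-0.1,0,0.18],"spin":0,"jaw":1},{"translation":[-0.15,0,0.18],"spin":0,"jaw":1},{"translation":[-0.18,0,0.18],"spin":0,"jaw":1},{"translation":[-0.18,0,0.18],"spin":0,"jaw":1},{"translation":[-0.18,0,0.18],"spin":0,"jaw":1},{"translation":[-0.18,0,0.18],"spin":0,"jaw":1}]'; python3 - <<'E'
from h import *
p,d=manip.snapshot("top");q,_=manip.snapshot("scene")
cv2.imwrite("pics/c4.png",np.hstack([p[180:330,310:560],q[180:330,110:360]]).repeat(1,0))
b,_=cen(p,(55,120,60),(80,255,255),(455,225,490,255));o,_=cen(p,(5,150,100),(20,255,255),(410,255,460,285));print("btn",b,"post",ray("top",o,.126))
a=cv2.imread("pics/scene1.png").astype(int);print("bystander diffs",[abs(a[s]-q[s]).mean().round(2) for s in(np.s_[225:275,128:152],np.s_[245:310,300:335])])
E
```

```text
time_s: 21.2
tcp_pos: [0.4514, -0.2206, 0.2758]
orientation: [0.259, 3.128, -0.049]
contact_force: [0.6, -0.1, 0.1]
finger_gap: -0.0002
btn [471.14864865 239.14189189] post [ 0.56896298 -0.12515793  0.126     ]
bystander diffs [np.float64(6.28), np.float64(1.99)]
```

View pics/c4.png

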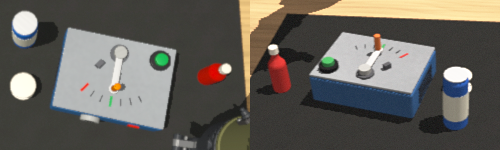

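```bash
python3 -c "
from bench import manip
print(manip.sign_off())"
```

```text
the job is handed in; nothing more can be done
None
```

I set the stripper to gauge three, pressed the lock, moved clear and handed the job in at about 21 s of the 64 s allowed. No verdict was reported.

- **Home press:** I gripped the post and dragged the lever from notch 5 back to the home stop, which I felt about 0.03 rad behind notch 0. I held it at a mean wrist force of 14.0 N for about 0.5 s (readings 13.2 to 15.1 N).
- **Clicks:** I moved it forward one notch at a time to notch 3. It rested at least half a second in notches 1 and 2, and has stayed in notch 3 since.
- **Lock button:** I pressed it to the bottom, with the fingertips at 0.096 m height and 25–28 N, for over half a second, then released it.

**Last checks:**
- The lever read about 0.59 rad in the top camera, on the green mark.
- The lock button was back at its starting position in the image.
- The wrist force was near zero, with the arm clear.
- The bottle, can and spool looked unmoved in the last picture. A pixel comparison with the first picture showed a small change around the bottle (6.3 grey levels) and almost none around the can (2.0). I did not measure the spool or work out positions for any of the three.

**Least certain point:** the force that reached the stop was inferred, not measured. The notch spring takes about 5 N, and the stop block stands closer to the pivot than the post, so I estimate 9 to 14.5 N. That is inside the 8 to 16 N limits but with little margin at either end.

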